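Make up two leak-test connection kits

ROBOT

A 6-joint arm with a two-finger parallel gripper is mounted at the origin on the work surface. World frame = base frame: x ahead of the robot, y to its left, z up, the work surface at z = 0. Lengths are in m, angles in degrees, forces in N, time in s.
With the tool pointing down it reaches from about 0.375 to 0.9 m from the base axis. Payload 3.1 kg.
Tool frame: the origin (TCP) lies midway between the tips of the shut fingers; the grasp point (between the pads) lies 19 mm behind it; z points along the fingers, y is the line along which they close (so a half turn about z gives the same grasp; the last joint's range is limited). The gripper opens to 87 mm and grips with 3 to 60 N. Pads are 19 mm wide; open, the fingers measure 117 mm over their backs; the gripper's body (75 mm by 190 mm) begins 51 mm behind the grasp point.
Start: joints at [-85.972, 30.224, 82.088, -0, 67.689, -10.227], TCP at [0.154, -0.606, 0.223] pointing down, gripper open.
Joint ranges: [-176.69, 176.69], [-43.24, 126.21], [12.49, 139.97], [-82, 262], [0, 151.66], [-163.58, 163.58]. Speed limits (degrees/s): [159.86, 159.86, 180, 180, 180, 180].

INTERFACE

Orientations are given as a 3x3 rotation matrix whose columns are the frame's x, y, z axes.
In Python, from rig import read_state, optics, bot gives the robot as it stands. The module is installed in compiled form; this text tells all that it offers.
- The arm moves only by the tool send_rows, never from a script. Its argument "commands" is a list of rows, each a list of 7 numbers: the turn, a rotation vector about the tool's x, y, z in units of 5 degrees (1.0 is 5 degrees), then the shift along the tool's x, y, z in units of 30 mm (1.0 is 30 mm), then the opening, from 0 (shut) to 1 (fully open). In form: [[rx, ry, rz, tx, ty, tz, gripper], ...]. A call has 1 to 20 rows; each row is the pose to reach, as a shift and turn from the pose commanded when the call began, along the tool's axes at that moment; what a row does not reach only later rows make up. A row lasts 1/12 s, in which the tool goes at most 41.7 mm and 7.16 degrees, less where a joint would pass 70% of its speed; a pose out of reach is approached as far as the arm can. A call with a gripper value outside its range is refused whole. The fingers move at their own pace and stop on an object; the grip force is fixed at half the most. Time passes only in rows, so rows that repeat a pose let the fingers close. It gives the time, the measured TCP pose, the force, the opening and the grip force at its end, in the units of the state.
- read_state(): the state, without advancing time (a new reading comes with each control period).
- optics.capture(name): name is "side" or "top"; returns a dict with "image" (420x560x3 uint8, blue, green, red), "intrinsics" (3x3 intrinsics, pixels), "k1" (the pictures are not rectified: a ray, as slopes to the right and down, at radius r is drawn at 1 + k1 r^2 times it, then the intrinsics apply), "extrinsics" (4x4, takes a point from world to camera coordinates). Camera axes: x right, y down, z forward; pixel columns grow to the right and rows downward; lengths in m; the calibration is good to about 2 mm. A picture is of the moment at which its call begins. There is no depth.
- bot.hand_in(): hands the job in; it is judged then, once.
The state is a dict: "time_s": time; "joint_positions": joint angles; "qvel": joint speeds; "tau": joint torques, N m; "position": TCP position; "tcp_rot": TCP orientation; "force": force on the tool from outside, world axes, zero at the start; "moment": the same for the moment, N m; "opening": opening from 0.0 (shut) to 1.0 (fully open); "grasp_force": force on a finger pad.
Only numpy, scipy, OpenCV 4.12 (cv2) and the standard library are available. Lean on these libraries where they do the work, as an engineer would, in place of code of your own. Each camera call takes 0.05 s, during which the arm holds its last target. There are 200 camera calls.

TASK

Make up the two leak-test kits: the long foam tray with three cut-outs gets the pressure gauge (face up), the ball valve (handle up) and the long hex nipple, and the shorter tray with two cut-outs gets the short hex nipple and, standing upright, the white filter cartridge, which has to be lifted up over the front rail of its shelf. Set every part fully down into the cut-out made for it, placing it rather than dropping it, and leave the bottle and the can standing where they are on the shelf.

Things in the scene. Friction and masses are not known exactly. Their poses are not given: they have to be found in the camera images.
- tray_three: Fixed longer black foam tray, 226 (x) by 130 (y), 15 mm high, metal edge; on the left or right of the bench. Origin: centre of underside, z up. Three cut-outs 9 mm deep (floor 6 mm above the underside) in a row, all at y = 0: x = -72: 48 by 100 mm for the long nipple; x = -8: 46 by 78 for the valve; x = +64: 66 by 96 for the gauge. Sizes are x by y: long sides along y, 7 to 9 mm play all round.
- tray_two: Fixed shorter black foam tray, on the other side: 158 (x) by 110 (y), 15 mm high. Origin: centre of underside, z up. Two cut-outs 9 mm deep (floor 6 mm above the underside) at y = 0: x = -39 mm an oblong 48 (x) by 64 mm (y) for the short nipple; x = +33 mm a round well 60 mm across for the filter cartridge.
- nipple_long: Long brass hex nipple lying on a flat of its hexagon: 84 mm long (along its x), threads 21 mm across at both ends, hexagon in the middle 26 mm long, 31 wide (y), 27 high. Origin: the middle of its axis, 13.5 mm above what it lies on. Grip the hexagon across y. About 0.2 kg. Both ends alike.
- nipple_short: Short brass hex nipple, like the long one but 48 mm long (along its x): threads 21 mm across, hexagon in the middle 24 mm long, 31 wide (y), 27 high. Origin: the middle of its axis, 13.5 mm above what it lies on. About 0.13 kg. Both ends alike.
- ball_valve: Brass ball valve, black butterfly handle up. Body 62 mm long (x), 31 wide, 30 high, a square block 34 mm long and 30 wide in the middle; the handle, 54 by 9 mm, lies along x over it, 38 to 50 mm above the underside. Origin: centre of underside. Grip the middle of the body across y, a finger either side of the handle. About 0.22 kg. Both ends alike.
- gauge: Pressure gauge lying face up: round steel case 50 mm across, 28 high, white dial; brass stem 14 mm wide along +x. 78 mm long over all. Origin: on the underside at the middle of this length; the case's centre is at x = -14 mm, the stem's end at x = +39. Grip the case across y. About 0.16 kg. The stem may point either way along its cut-out.
- cartridge: White ribbed filter cartridge standing on the railed shelf, beside or between the bottle and the can: round, 44 mm across up to 56 mm high, 40 mm up to 65, then a brass stub 17 mm across up to 75 mm. Origin: centre of underside, z up. About 0.16 kg.
- shelf: Fixed grey steel shelf at the back: 290 mm along y, 90 mm deep (x), deck 50 mm above the bench. Origin: centre of its foot at bench level; its front is its -x side, towards the robot. Steel front rail at x = -42 mm, its top 36 mm above the deck; end plates rise 30 mm, back lip 24 mm above the deck. Cartridge, bottle and can stand on it near y = -80, 0, +80 mm, in any order.
- sealant_bottle: Amber bottle with a black cap, 38 mm across and 90 mm high, standing on the shelf; not part of a kit. Origin: centre of its underside.
- paste_can: Squat metal can with a paper label and lid, 46 mm across and 50 mm high, standing on the shelf; not part of a kit. Origin: centre of its underside.
Things that resemble listed ones, but are neither listed nor needed, are in the scene too. Leave any blue look-alike of the cartridge alone.

How it is judged:
By the outcome, as a careful person would: the job done as asked, in the order asked, and still so for the second after the job is handed in, with the robot touching nothing.
It also fails if it takes over 144 s, if anything falls off the work surface, if the arm or the gripper's body presses on something with over 40 N, if the wrist force passes 120 N, or if a joint passes its speed limit or range.

## Working session

There is one attempt and no reset: what is moved stays moved. The work goes in short steps, Python scripts to look and compute and a tool call to move; the robot and the scene stay as the last step left them, time stands still between calls to the robot, and variables do not carry over. Pictures are saved under pics/ and viewed, at most 14 in all, crops included, and the job is handed in when it is done.

Besides the shell and the picture viewer there is one more tool, called after "Call:" by a JSON object that holds its "name" and its "arguments", one argument or row to a line. send_rows: Moves the arm, as the interface text tells. Its arguments: {"type":"object","properties":{"commands":{"type":"array","items":{"type":"array","items":{"type":"number"}}}},"required":["commands"]}

```bash
mkdir -p pics; ls
python3 - <<'E'
from rig import read_state, optics, bot
import cv2
s=read_state(); print({k:s[k] for k in('time_s','position','tcp_rot','opening','force')})
for n in("side","top"):
    c=optics.capture(n); cv2.imwrite(f"pics/{n}0.png",c["image"]); print(n,c["intrinsics"],c["k1"],c["extrinsics"])
E
```

```text
pics
{'time_s': 0.0, 'position': array([ 0.15388527, -0.60503148,  0.22157145]), 'tcp_rot': array([[ 9.69208746e-01,  2.46240500e-01, -1.50971601e-04],
       [ 2.46240265e-01, -9.69206534e-01,  2.10398150e-03],
       [ 3.71762793e-04, -2.07637256e-03, -9.99997775e-01]]), 'opening': 0.9994237081558173, 'force': array([ 0.71702617, -0.08984912, -0.05150403])}
side [[483.03908952   0.         283.94968338]
 [  0.         483.03908952 204.70285851]
 [  0.           0.           1.        ]] -0.02426951833028644 [[ 9.97649662e-01 -6.85208665e-02 -2.07438919e-04 -6.34303446e-01]
 [-5.25298593e-02 -7.62873022e-01 -6.44410867e-01  8.34706548e-02]
 [ 4.39973414e-02  6.42907181e-01 -7.64679404e-01  1.01306956e+00]
 [ 0.00000000e+00  0.00000000e+00  0.00000000e+00  1.00000000e+00]]
top [[507.50606694   0.         281.60716505]
 [  0.         507.50606694 203.23118499]
 [  0.           0.           1.        ]] -0.02983714984735079 [[ 0.01879903 -0.99978784  0.00841902 -0.01694179]
 [-0.99281593 -0.0196618  -0.11802519  0.62282486]
 [ 0.11816568 -0.00613978 -0.99297491  1.12963073]
 [ 0.          0.          0.          1.        ]]
```

View pics/top0.png

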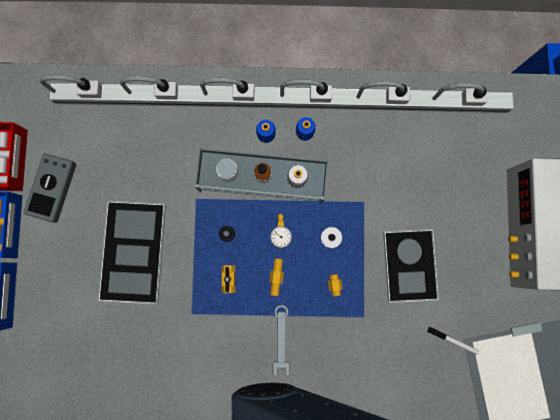

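View pics/side0.png

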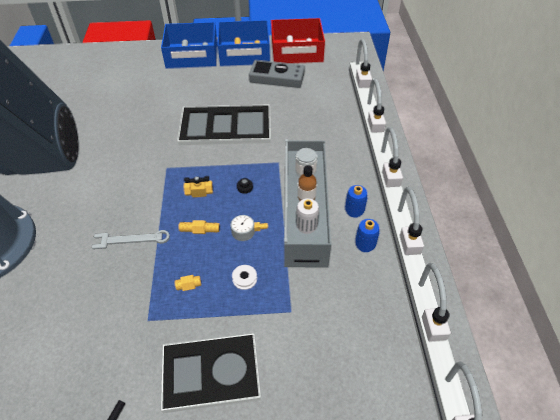

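Candidates in the top view:
- **Cartridge:** white at (298,174). Look-alikes are the blue ones at (265,130) and (306,127), and the white roll at (331,237).
- **Gauge:** white dial with brass stem at (281,237). The black knob at (227,233) is not it.
- **Valve:** (228,279).
- **Long nipple:** (277,277).
- **Short nipple:** (335,285).
- **Can and bottle, to be left alone:** (227,169) and (262,171).

Next I'll check these in close crops.

```bash
cat > h.py <<'E'
import numpy as np, cv2
from rig import read_state, optics, bot
from scipy.optimize import least_squares
def unproj(c,uv):
    K=c["intrinsics"];k=c["k1"]
    d=(np.asarray(uv,float)-K[:2,2])/K[0,0]; u=d.copy()
    for _ in range(9): u=d/(1+k*(u@u))
    R=c["extrinsics"][:3,:3];t=c["extrinsics"][:3,3]
    return -R.T@t, R.T@np.r_[u,1]
def proj(c,P):
    P=np.atleast_2d(P); q=P@c["extrinsics"][:3,:3].T+c["extrinsics"][:3,3]
    s=q[:,:2]/q[:,2:]; s=s*(1+c["k1"]*(s**2).sum(1,keepdims=True))
    return s*c["intrinsics"][0,0]+c["intrinsics"][:2,2]
def at_z(c,uv,z):
    o,d=unproj(c,uv); return o+d*(z-o[2])/d[2]
def tri(ca,ua,cb,ub):
    f=lambda p:np.r_[proj(ca,p)[0]-ua,proj(cb,p)[0]-ub]
    r=least_squares(f,[.6,0,.03]); return r.x,np.sqrt((r.fun**2).mean())
E
python3 - <<'E'
from h import *
t=optics.capture("top");s=optics.capture("side")
a=cv2.resize(t["image"][145:305,185:365],None,fx=4.4,fy=3.7,interpolation=cv2.INTER_CUBIC) if 0 else cv2.resize(t["image"][155:300,190:370],None,fx=4,fy=4,interpolation=cv2.INTER_CUBIC)
cv2.imwrite("pics/topc.png",a)
b=cv2.resize(s["image"][140:310,150:340],None,fx=3.5,fy=3.5,interpolation=cv2.INTER_CUBIC)
cv2.imwrite("pics/sidec.png",b)
for n,c in(("top",t),("side",s)):
    im=c["image"];h=cv2.cvtColor(im,cv2.COLOR_BGR2HSV)
    br=((h[...,0]>12)&(h[...,0]<32)&(h[...,1]>120)&(h[...,2]>90)).astype(np.uint8)
    k,l,st,ce=cv2.connectedComponentsWithStats(br)
    print(n)
    for i in range(1,k):
        if st[i,4]>15:
            r=cv2.minAreaRect(np.argwhere(l==i)[:,::-1].astype(np.float32)); print("brass",ce[i].round(1),st[i,4],np.round(r[1],1),round(r[2],1))
    bl=(im.max(2)<45).astype(np.uint8)
    bl=cv2.morphologyEx(bl,cv2.MORPH_OPEN,np.ones((2,2)))
    cs,_=cv2.findContours(bl,cv2.RETR_CCOMP,cv2.CHAIN_APPROX_NONE)
    for q in cs:
        if cv2.contourArea(q)>250:
            r=cv2.minAreaRect(q); print("black",cv2.contourArea(q),cv2.boxPoints(r).round(1).tolist())
E
```

```text
top
brass [305.9 124.4] 31 [6. 6.] 90.0
brass [265.1 126.9] 34 [7. 6.] 90.0
brass [262.9 172.8] 81 [12.3 15.1] 66.0
brass [297.7 173.4] 34 [6.7 7.2] 63.4
brass [1.000e-01 2.059e+02] 16 [13.  1.] 90.0
brass [280.2 220.3] 60 [11.  5.] 90.0
brass [  0.7 223.1] 29 [14.  2.] 90.0
brass [513.5 238.5] 48 [5. 7.] 90.0
brass [514.1 256.1] 53 [6. 8.] 90.0
brass [276.1 276.8] 347 [12.8 36.6] 7.1
brass [228.5 278.4] 251 [27. 12.] 90.0
brass [514.4 273.9] 53 [6. 7.] 90.0
brass [334.7 284.8] 223 [21.4 12.7] 78.7
black 2807.5 [[231.8000030517578, 400.3999938964844], [243.3000030517578, 368.3999938964844], [383.1000061035156, 418.79998779296875], [371.5, 450.79998779296875]]
black 2928.5 [[386.6000061035156, 234.10000610351562], [432.0, 230.8000030517578], [436.8999938964844, 298.5], [391.6000061035156, 301.79998779296875]]
black 639.5 [[397.20001220703125, 272.0], [426.3999938964844, 270.29998779296875], [427.79998779296875, 293.8999938964844], [398.6000061035156, 295.6000061035156]]
black 554.0 [[391.5, 251.5], [409.5, 233.5], [428.5, 252.5], [410.5, 270.5]]
black 5068.5 [[100.9000015258789, 299.3
[... 1499 characters left out ...]
8964844], [165.10000610351562, 408.70001220703125]]
black 1112.5 [[173.0, 396.0], [173.0, 355.0], [204.0, 355.0], [204.0, 396.0]]
black 981.5 [[205.0, 371.0], [231.0, 345.0], [254.5, 368.5], [228.5, 394.5]]
black 593.0 [[55.900001525878906, 109.19999694824219], [72.69999694824219, 106.4000015258789], [81.80000305175781, 160.89999389648438], [64.9000015258789, 163.6999969482422]]
black 2045.5 [[180.3000030517578, 108.9000015258789], [268.3999938964844, 106.80000305175781], [269.20001220703125, 138.10000610351562], [181.0, 140.1999969482422]]
black 391.0 [[212.0, 136.0], [212.0, 114.0], [233.0, 114.0], [233.0, 136.0]]
black 675.0 [[236.0, 136.0], [236.0, 112.0], [265.0, 112.0], [265.0, 136.0]]
```

View pics/topc.png

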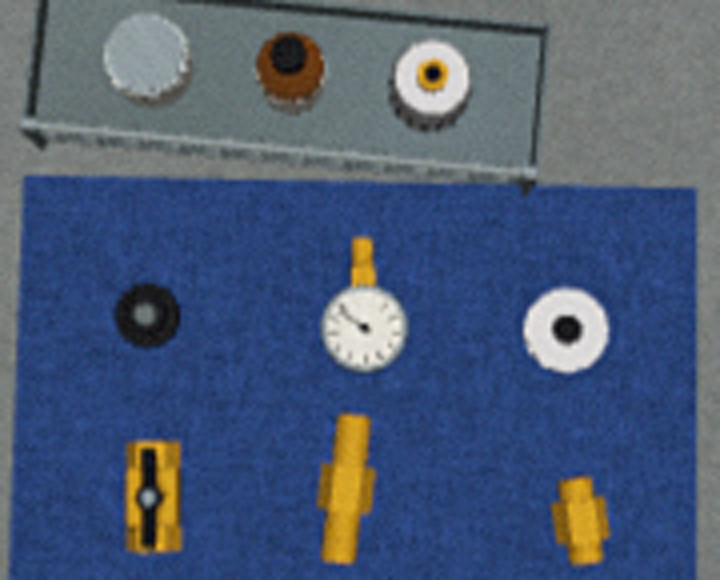

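View pics/sidec.png

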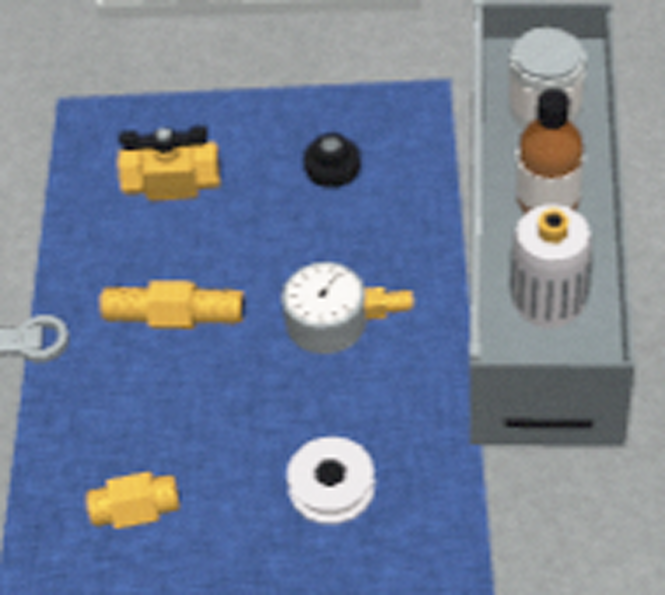

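The crops confirm the choices. In the side view:
- The cartridge with its brass stub is at (308,204) and the can at (307,158).
- The bottle is at (307,180), between those two.
- The gauge dial is at (242,224), with the stem pointing +x.
- The valve is at (198,188), the long nipple at (199,227) and the short nipple at (187,282).

The black knob and the white roll are decoys. Next I'll measure the poses.

```bash
cat > meas.py <<'E'
from h import *
t=optics.capture("top");s=optics.capture("side")
def box(x0,x1,y0,y1,z0,z1): return np.array([[x,y,z] for x in(x0,x1) for y in(y0,y1) for z in(z0,z1)])/1e3
def hexa(l): return np.array([[x,15.5*np.cos(a),13.5/.866*np.sin(a)] for x in(-l/2,l/2) for a in np.arange(6)*np.pi/3])/1e3
def cyl(l,r): return np.array([[x,r*np.cos(a),r*np.sin(a)] for x in(-l/2,l/2) for a in np.arange(24)*np.pi/12])/1e3
def brass(c,uv):
    h=cv2.cvtColor(c["image"],cv2.COLOR_BGR2HSV)
    b=((h[...,0]>12)&(h[...,0]<32)&(h[...,1]>110)&(h[...,2]>60)).astype(np.uint8)
    k,l,st,ce=cv2.connectedComponentsWithStats(b); i=1+np.argmin(np.hypot(*(ce[1:]-uv).T)); return (l==i)
def rend(c,parts,p):
    R=np.array([[np.cos(p[3]),-np.sin(p[3]),0],[np.sin(p[3]),np.cos(p[3]),0],[0,0,1]])
    m=np.zeros((420*6,560*6),np.uint8)
    for P in parts:
        q=(proj(c,P@R.T+p[:3])+.5)*6-.5
        cv2.fillConvexPoly(m,cv2.convexHull(q.round().astype(np.int32)),1)
    return m
def feat(m,k=1):
    M=cv2.moments(m.astype(np.uint8),True); c=np.array([M['m10'],M['m01']])/M['m00']
    if k>1:c=(c+.5)/k-.5
    return np.r_[c, .5*np.arctan2(2*M['mu11'],M['mu20']-M['mu02'])]
def fit(parts,ut,us,z):
    F=[feat(brass(t,ut)),feat(brass(s,us))]
    def f(p):
        out=[]
        for c,g in((t,F[0]),(s,F[1])):
            d=feat(rend(c,parts,p),6)-g; d[2]=10*np.sin(d[2]); out+=list(d)
        return np.array(out)
    p0=np.r_[at_z(t,ut,z),0.]
    r=least_squares(f,p0,diff_step=1e-2,x_scale=[.01,.01,.01,.1]); return np.r_[r.x[:3]*1e3,np.degrees(r.x[3])].round(1),r.fun.round(2)
E
python3 - <<'E'
from meas import *
print("long",*fit([hexa(26),cyl(84,10.5)],(276,277),(199,227),.0135))
print("short",*fit([hexa(24),cyl(48,10.5)],(335,285),(187.5,282),.0135))
# valve: handle stub & pivot by triangulation
T=lambda a,b:tuple(4*0+np.array(v) for v in(a,b))
ct=lambda u,v:(190+(u+.5)/4-.5,155+(v+.5)/4-.5); cs=lambda u,v:(150+(u+.5)/3.5-.5,140+(v+.5)/3.5-.5)
for n,a,b in(("valve pivot",(148,497),(165,137)),("handle far end",(149,449),(207,131)),("handle near end",(147,546),(120,136)),("dial",(364,328),(323,295)),("stem end",(362,238),(413,299)),("cart stub",(432,73),(553,221)),("bottle cap",(289,54),(553,101)),("can lid",(147,54),(548,55)),
 ("rail R end",(535,172),(475,362)),("rail L",(32,124),(476,10))):
    p,e=tri(t,ct(*a),s,cs(*b)); print(n,(p*1e3).round(1),round(e,2))
for name,ut,us in(("three",(132,253),(225,123)),("two",(411,266),(209,372))):
  for z in(.011,.015,.019):
    for cn,c,u in(("t",t,ut),("s",s,us)):
        bl=(c["image"].max(2)<45).astype(np.uint8); bl=cv2.morphologyEx(bl,cv2.MORPH_OPEN,np.ones((2,2)))
        ks,_=cv2.findContours(bl,cv2.RETR_CCOMP,cv2.CHAIN_APPROX_NONE)
        for k in ks:
            if cv2.contourArea(k)<250: continue
            if cv2.pointPolygonTest(cv2.convexHull(k),tuple(map(float,u)),False)<0 and np.hypot(*(k[:,0].mean(0)-u))>45: continue
            w=np.array([at_z(c,q,z)[:2] for q in k[:,0]])*1e3
            r=cv2.minAreaRect(w.astype(np.float32)); print(name,z,cn,np.round(r[0],1),np.round(r[1],1),round(r[2],1))
E
```

```text
long [454.7   4.6  13.5   0. ] [-0.05  0.13 -0.93 -0.03  0.24 -0.79]
short [ 439.2 -130.6   14.     0. ] [-0.11  0.09  1.47  0.03 -0.07  1.41]
valve pivot [449.2 115.2  45.7] 0.14
handle far end [476.1 115.2  49.3] 0.18
handle near end [421.9 114.5  49.5] 0.0
dial [547.   -4.2  27.2] 0.05
stem end [600.5  -2.   15.7] 0.17
cart stub [678.7 -37.4 124.2] 0.02
bottle cap [685.3  38.8 139.4] 0.19
can lid [691.5 118.1  98.7] 0.22
rail R end [632.  -97.1  79.9] 0.08
rail L [652.9 182.5  80. ] 0.22
three 0.011 t [503.9 339.7] [126.9 223.3] 88.1
three 0.011 t [432.3 340.2] [103.3  54.2] 88.4
three 0.011 t [495.8 338.2] [82.1 53. ] 87.6
three 0.011 t [567.7 335.8] [100.3  72.3] 88.0
three 0.011 s [508.6 342. ] [123.5 222.5] 88.0
three 0.011 s [501.5 335. ] [85.7 55. ] 87.8
three 0.011 s [572.7 332.8] [99.7 73.8] 87.5
three 0.011 s [437.6 339.6] [102.3  55.1] 88.1
three 0.015 t [503.9 338.6] [126.5 222.5] 88.1
three 0.015 t [432.5 339. ] [103.   54.1] 88.4
three 0.015 t [495.8 337. ] [81.9 52.8] 87.6
three 0.015 t [567.5 334.7] [100.   72.1] 88.0
three 0.015 s [509.  337.2] [122.9 221.4] 88.0
t
[... 613 characters left out ...]
 -306.8] [62.  60.3] 45.4
two 0.011 s [ 487.7 -307.7] [156.1 108.3] 4.1
two 0.011 s [ 448.4 -313.4] [53.8 69.9] 2.1
two 0.011 s [ 521.6 -308.1] [61.9 61.3] 43.5
two 0.015 t [ 484.7 -309.3] [154.2 106.4] 3.6
two 0.015 t [ 445.9 -310.7] [54.2 67.9] 4.3
two 0.015 t [ 517.4 -305.8] [61.8 60.1] 45.4
two 0.015 s [ 488.2 -309.3] [155.4 107.8] 4.1
two 0.015 s [ 449.1 -314.9] [53.5 69.5] 2.1
two 0.015 s [ 521.9 -309.7] [61.6 61. ] 43.5
two 0.019 t [ 484.8 -308.3] [153.6 106.1] 3.6
two 0.019 t [ 446.1 -309.6] [54.  67.6] 4.3
two 0.019 t [ 517.3 -304.8] [61.6 59.9] 45.4
two 0.019 s [ 488.8 -310.9] [154.6 107.2] 4.1
two 0.019 s [ 449.8 -316.5] [53.3 69.2] 2.1
two 0.019 s [ 522.2 -311.3] [61.3 60.7] 43.5
```

The 2x2 morphological opening shifts masks by one pixel, which explains the disagreement between the tray views. I'll redo the trays without it and fix the yaw fits.

Run:
```python
from meas import *
import meas
# yaw-enabled fits
def fit2(parts,ut,us,z):
    F=[feat(brass(t,ut)),feat(brass(s,us))]
    def f(p):
        out=[]
        for c,g in((t,F[0]),(s,F[1])):
            d=feat(rend(c,parts,np.array(p)*[.01,.01,.01,.1]),6)-g; d[2]=10*np.sin(d[2]); out+=list(d)
        return np.array(out)
    r=least_squares(f,np.r_[at_z(t,ut,z)*100,0.5],diff_step=.1); p=r.x*[10,10,10,5.7296]; return p.round(1),r.fun.round(2)
print("long",*fit2([hexa(26),cyl(84,10.5)],(276,277),(199,227),.0135))
print("short",*fit2([hexa(24),cyl(48,10.5)],(335,285),(187.5,282),.0135))
for name,ut,us in(("three",(132,253),(225,123)),("two",(411,266),(209,372))):
  for z in(.013,.017):
    for cn,c,u in(("t",t,ut),("s",s,us)):
        bl=(c["image"].max(2)<50).astype(np.uint8)
        ks,_=cv2.findContours(bl,cv2.RETR_CCOMP,cv2.CHAIN_APPROX_NONE)
        for k in ks:
            if cv2.contourArea(k)<250: continue
            if np.hypot(*(cv2.minAreaRect(k)[0]-np.array(u)))>45: continue
            w=np.array([at_z(c,q,z)[:2] for q in k[:,0]])*1e3
            r=cv2.minAreaRect(w.astype(np.float32)); print(name,z,cn,np.round(r[0],1),np.round(r[1],1),round(r[2],1))
```

```text
long [454.8   4.6  14.4  -5.6] [-0.02 -0.01  0.06  0.01 -0.01 -0.07]
short [ 439.2 -130.9   14.4    9.5] [ 0.01  0.05 -0.04  0.02 -0.05  0.06]
three 0.013 t [506.3 341.6] [127.3 223.1] 88.2
three 0.013 t [434.5 342.1] [103.2  53.9] 88.2
three 0.013 t [498.2 339.8] [81.4 52.5] 87.9
three 0.013 t [569.8 337.7] [99.8 71.6] 88.1
three 0.013 s [506.2 343.7] [123.7 222.4] 88.0
three 0.013 s [498.9 337.7] [78.9 53.3] 88.2
three 0.013 s [570.4 336.3] [96.3 73.7] 87.6
three 0.013 s [435.  341.5] [102.5  54.9] 87.8
three 0.017 t [506.2 340.4] [126.8 222.3] 88.2
three 0.017 t [434.7 340.9] [102.9  53.7] 88.2
three 0.017 t [498.1 338.7] [81.1 52.3] 87.9
three 0.017 t [569.5 336.6] [99.4 71.4] 88.1
three 0.017 s [506.7 338.9] [123.1 221.3] 88.0
three 0.017 s [499.4 333. ] [78.5 53. ] 88.2
three 0.017 s [570.5 331.6] [95.9 73.3] 87.6
three 0.017 s [435.8 336.8] [102.   54.6] 87.8
two 0.013 t [ 486.9 -307.6] [154.8 107. ] 3.9
two 0.013 t [ 447.9 -308.8] [54.  67.8] 3.9
two 0.013 t [ 519.8 -304. ] [61.9 60.2] 45.4
two 0.013 s [ 486.2 -306.6] [156.  108.3] 4.1
two 0.013 s [ 448.2 -311.1] [51.8 66.7] 3.4
two 0.013 s [ 519.6 -306.6] [61.9 60.1] 43.5
two 0.017 t [ 486.9 -306.6] [154.2 106.7] 3.9
two 0.017 t [ 448.1 -307.8] [53.8 67.5] 3.9
two 0.017 t [ 519.6 -303. ] [61.7 60. ] 45.4
two 0.017 s [ 486.7 -308.2] [155.2 107.8] 4.1
two 0.017 s [ 449.  -312.6] [51.6 66.4] 3.4
two 0.017 s [ 519.9 -308.2] [61.6 59.8] 43.5
```

Measured poses in mm, with z checks within 1 mm:

| Thing | Position | Yaw or axis |
|---|---|---|
| tray_three | (506, 341) | −1.9° |
| tray_two | (487, −307) | 3.9° |
| gauge case | (547, −4) | stem at 2.4° |
| valve | (449, 115) | 0.7° |
| long nipple | (455, 4.6) | −5.6° |
| short nipple | (439, −131) | 9.5° |
| cartridge | (679, −37) | – |

The cut-outs run across tray x, so each lying part turns about +90°.

```bash
cat > g.py <<'E'
import sys
from h import *
from scipy.spatial.transform import Rotation as Ro
s=read_state(); R=np.array(s["tcp_rot"]);p=np.array(s["position"])*1e3
for a in sys.argv[1:]:
    x,y,z,th=map(float,a.split(",")); th=np.radians(th); c,n=np.cos(th),np.sin(th)
    G=np.array([[c,n,0],[n,-c,0],[0,0,-1]])
    rv=Ro.from_matrix(R.T@G).as_rotvec(degrees=True)/5; d=R.T@(np.array([x,y,z])-p)/30
    print(a,(np.r_[rv,d]).round(3).tolist())
print(s["time_s"],p.round(1),np.degrees(np.arctan2(R[1,0],R[0,0])).round(2),"q",np.round(s["joint_positions"],0),"open",round(s["opening"],3),"gf",np.round(s["grasp_force"],1),"F",np.round(s["force"],1))
E
python3 g.py 547,-4.2,110,2.4
```

```text
547,-4.2,110,2.4 [-0.004, -0.0, 2.371, 17.635, -16.202, 3.753]
0.4 [ 153.9 -605.6  222.4] 14.25 q [-86.  30.  82.   0.  68. -10.] open 0.996 gf 0.0 F [-0.3 -0.5  0.2]
```

Call:
{"name": "send_rows", "arguments": {
  "commands": [
    [0,0,1.2,9,-8,0,1],
    [0,0,1.2,9,-8,0,1],
    [0,0,1.2,9,-8,0,1],
    [0,0,1.2,9,-8,0,1],
    [0,0,1.2,9,-8,0,1],
    [0,0,1.2,9,-8,0,1],
    [0,0,1.2,9,-8,0,1],
    [0,0,1.2,9,-8,0,1],
    [0,0,1.2,9,-8,0,1],
    [0,0,2.37,17.63,-16.2,3.75,1],
    [0,0,2.37,17.63,-16.2,3.75,1],
    [0,0,2.37,17.63,-16.2,3.75,1],
    [0,0,2.37,17.63,-16.2,3.75,1],
    [0,0,2.37,17.63,-16.2,3.75,1],
    [0,0,2.37,17.63,-16.2,3.75,1],
    [0,0,2.37,17.63,-16.2,3.75,1],
    [0,0,2.37,17.63,-16.2,3.75,1],
    [0,0,2.37,17.63,-16.2,3.75,1],
    [0,0,2.37,17.63,-16.2,3.75,1],
    [0,0,2.37,17.63,-16.2,3.75,1]
  ]
}}

```text
time_s: 2.07
position: [0.5472, -0.0024, 0.1092]
tcp_rot: [[0.999, 0.047, -0.001], [0.047, -0.999, 0.0], [-0.001, -0.0, -1.0]]
force: [-0.1, 0.1, -0.1]
opening: 1.001
grasp_force: 0.0
```

```bash
python3 g.py 547,-4.2,60,2.4 547,-4.2,15,2.4
python3 - <<'E'
from h import *
c=optics.capture("side"); cv2.imwrite("pics/s1.png",cv2.resize(c["image"][60:330,120:420],None,fx=2.2,fy=2.2))
E
```

```text
547,-4.2,60,2.4 [-0.001, 0.013, 0.054, -0.007, 0.059, 1.641]
547,-4.2,15,2.4 [-0.001, 0.013, 0.054, -0.006, 0.06, 3.141]
2.0667 [547.2  -2.4 109.2] 2.67 q [-12.  34.  99.  -0.  47.  75.] open 1.001 gf 0.0 F [-0.1  0.1 -0.1]
```

View pics/s1.png

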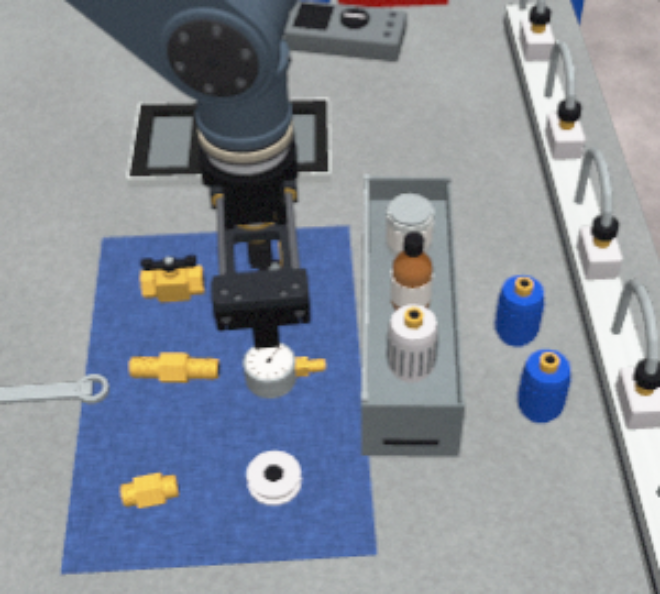

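The side view shows the gripper over the gauge dial at (270,365), with the stem clear. The hand's body runs along the closing axis and is narrow towards the rail. I'll descend and grip.

Call:
{"name": "send_rows", "arguments": {
  "commands": [
    [0,0,0.05,0,0.06,0.8,1],
    [0,0,0.05,0,0.06,1.6,1],
    [0,0,0.05,0,0.06,2.2,1],
    [0,0,0.05,0,0.06,2.7,1],
    [0,0,0.05,0,0.06,3.0,1],
    [0,0,0.05,0,0.06,3.2,1],
    [0,0,0.05,0,0.06,3.24,1],
    [0,0,0.05,0,0.06,3.24,0.5],
    [0,0,0.05,0,0.06,3.24,0.5],
    [0,0,0.05,0,0.06,3.24,0.4],
    [0,0,0.05,0,0.06,3.24,0.4],
    [0,0,0.05,0,0.06,3.24,0.4],
    [0,0,0.05,0,0.06,3.24,0.4],
    [0,0,0.05,0,0.06,3.24,0.4],
    [0,0,0.05,0,0.06,3.24,0.4]
  ]
}}

```text
time_s: 3.37
position: [0.547, -0.0059, 0.0132]
tcp_rot: [[0.999, 0.037, 0.0], [0.037, -0.999, 0.0], [0.0, -0.0, -1.0]]
force: [-0.1, 1.5, 3.3]
opening: 0.563
grasp_force: 30.0
```

```bash
python3 g.py 547,-4.2,112,2.4 569.8,324.7,110,88.1
```

```text
547,-4.2,112,2.4 [-0.004, -0.003, -0.051, 0.003, -0.059, -3.294]
569.8,324.7,110,88.1 [-0.001, -0.005, -17.191, 1.173, -10.986, -3.224]
3.3667 [547.   -5.9  13.2] 2.15 q [-12.  43. 102.   0.  35.  75.] open 0.563 gf 30.0 F [-0.1  1.5  3.3]
```

Call:
{"name": "send_rows", "arguments": {
  "commands": [
    [0,0,0,0,0,-0.5,0.4],
    [0,0,0,0,0,-1.5,0.4],
    [0,0,0,0,0,-2.5,0.4],
    [0,0,0,0,0,-3.3,0.4],
    [0,0,-1.2,0.1,-0.8,-3.3,0.4],
    [0,0,-2.5,0.2,-1.6,-3.3,0.4],
    [0,0,-3.8,0.3,-2.5,-3.3,0.4],
    [0,0,-5.1,0.4,-3.4,-3.3,0.4],
    [0,0,-6.4,0.5,-4.3,-3.3,0.4],
    [0,0,-7.7,0.6,-5.2,-3.3,0.4],
    [0,0,-9,0.7,-6.1,-3.3,0.4],
    [0,0,-10.3,0.8,-7,-3.3,0.4],
    [0,0,-11.6,0.9,-7.9,-3.3,0.4],
    [0,0,-12.9,1,-8.8,-3.3,0.4],
    [0,0,-14.2,1.1,-9.6,-3.3,0.4],
    [0,0,-15.5,1.17,-10.4,-3.3,0.4],
    [0,0,-16.6,1.17,-10.8,-3.3,0.4],
    [0,0,-17.2,1.17,-10.98,-3.3,0.4],
    [0,0,-17.2,1.17,-10.98,-3.3,0.4],
    [0,0,-17.2,1.17,-10.98,-3.3,0.4]
  ]
}}

```text
time_s: 5.03
position: [0.569, 0.3242, 0.1112]
tcp_rot: [[0.033, 0.999, -0.001], [0.999, -0.033, -0.001], [-0.001, -0.001, -1.0]]
force: [0.1, 0.6, -1.1]
opening: 0.568
grasp_force: 30.0
```

```bash
python3 g.py 569.8,324.7,50,88.1 569.8,324.7,19,88.1
python3 - <<'E'
from h import *
a=optics.capture("top")["image"][150:330,60:200];b=optics.capture("side")["image"][60:180,150:320]
a=cv2.resize(a,(390,500));b=cv2.resize(b,(410,290));o=np.zeros((500,800,3),np.uint8);o[:,:390]=a;o[:290,390:]=b
cv2.imwrite("pics/s2.png",o)
E
```

```text
569.8,324.7,50,88.1 [-0.014, 0.011, 0.005, 0.021, 0.03, 2.038]
569.8,324.7,19,88.1 [-0.014, 0.011, 0.005, 0.022, 0.031, 3.072]
5.0333 [569.  324.2 111.2] 88.13 q [20. 40. 83. -0. 57. 22.] open 0.568 gf 30.0 F [ 0.1  0.6 -1.1]
```

View pics/s2.png

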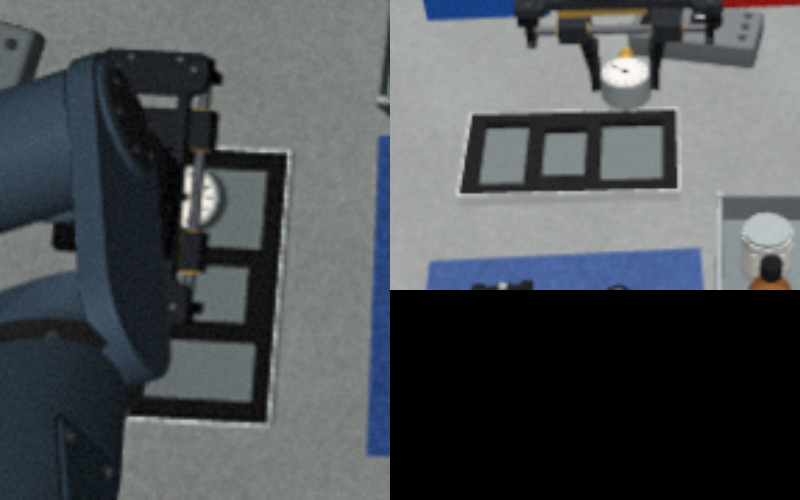

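The gauge is held level with its stem towards +y, above the top cut-out of the tray. I'll lower it gently.

Call:
{"name": "send_rows", "arguments": {
  "commands": [
    [0,0,0,0.02,0.03,1,0.4],
    [0,0,0,0.02,0.03,1.8,0.4],
    [0,0,0,0.02,0.03,2.3,0.4],
    [0,0,0,0.02,0.03,2.6,0.4],
    [0,0,0,0.02,0.03,2.8,0.4],
    [0,0,0,0.02,0.03,2.9,0.4],
    [0,0,0,0.02,0.03,2.95,0.4],
    [0,0,0,0.02,0.03,3,0.4],
    [0,0,0,0.02,0.03,3.03,0.4],
    [0,0,0,0.02,0.03,3.03,0.4],
    [0,0,0,0.02,0.03,3.03,0.4]
  ]
}}

```text
time_s: 6.05
position: [0.5709, 0.325, 0.0216]
tcp_rot: [[0.032, 0.999, 0.001], [0.999, -0.032, 0.0], [0.0, 0.001, -1.0]]
force: [0.2, -0.8, -2.3]
opening: 0.568
grasp_force: 30.0
```

Call:
{"name": "send_rows", "arguments": {
  "commands": [
    [0,0,0,0,0,0.03,0.4],
    [0,0,0,0,0,0.06,0.4],
    [0,0,0,0,0,0.06,0.4]
  ]
}}

```text
time_s: 6.3
position: [0.5707, 0.3249, 0.0193]
tcp_rot: [[0.032, 0.999, 0.0], [0.999, -0.032, 0.0], [0.0, 0.0, -1.0]]
force: [0.4, 0.4, -1.3]
opening: 0.567
grasp_force: 30.0
```

Call:
{"name": "send_rows", "arguments": {
  "commands": [
    [0,0,0,0,0,0.02,0.4],
    [0,0,0,0,0,0.03,0.4],
    [0,0,0,0,0,0.03,0.4]
  ]
}}

```text
time_s: 6.55
position: [0.5707, 0.3249, 0.0192]
tcp_rot: [[0.032, 0.999, 0.0], [0.999, -0.032, 0.0], [0.0, 0.0, -1.0]]
force: [-0.7, -1.4, 5.2]
opening: 0.57
grasp_force: 30.0
```

Contact at +5 N, so the gauge is seated. I'll release it and rise.

Call:
{"name": "send_rows", "arguments": {
  "commands": [
    [0,0,0,0,0,-0.02,0.6],
    [0,0,0,0,0,-0.02,0.68],
    [0,0,0,0,0,-0.02,0.72],
    [0,0,0,0,0,-0.02,0.72],
    [0,0,0,0,0,-0.4,0.72],
    [0,0,0,0,0,-1.2,0.72],
    [0,0,0,0,0,-2.2,0.72],
    [0,0,0,0,0,-3,0.72],
    [0,0,0,0,0,-3,0.72]
  ]
}}

```text
time_s: 7.3
position: [0.5744, 0.3264, 0.1147]
tcp_rot: [[0.032, 0.999, 0.011], [0.999, -0.032, 0.004], [0.004, 0.011, -1.0]]
force: [0.9, -0.2, 1.0]
opening: 0.724
grasp_force: 0.0
```

```bash
python3 g.py 449.2,115.1,109,0.7 449.2,115.1,11.5,0.7
```

```text
449.2,115.1,109,0.7 [0.059, -0.134, 17.492, -7.173, -3.946, 0.115]
449.2,115.1,11.5,0.7 [0.059, -0.134, 17.492, -7.187, -3.981, 3.365]
7.3 [574.4 326.4 114.7] 88.16 q [20. 40. 82.  0. 57. 22.] open 0.724 gf 0.0 F [ 0.9 -0.2  1. ]
```

Call:
{"name": "send_rows", "arguments": {
  "commands": [
    [0,0,1.3,-0.5,-0.3,0,0.72],
    [0,0,2.6,-1,-0.6,0,0.8],
    [0,0,3.9,-1.6,-0.9,0,0.8],
    [0,0,5.2,-2.2,-1.2,0,0.8],
    [0,0,6.5,-2.7,-1.5,0,0.8],
    [0,0,7.8,-3.2,-1.8,0,0.8],
    [0,0,9.1,-3.8,-2.1,0,0.8],
    [0,0,10.4,-4.4,-2.4,0,0.8],
    [0,0,11.7,-4.9,-2.7,0,0.8],
    [0,0,13,-5.4,-3,0,0.8],
    [0,0,14.3,-6,-3.3,0,0.8],
    [0,0,15.6,-6.6,-3.6,0,0.8],
    [0,0,16.8,-7,-3.8,0,0.8],
    [0,0,17.49,-7.18,-3.95,0,0.8],
    [0,0,17.49,-7.18,-3.95,0,0.8],
    [0,0,17.49,-7.18,-3.95,0,0.8],
    [0,0,17.49,-7.18,-3.95,0,0.8]
  ]
}}

```text
time_s: 8.72
position: [0.4459, 0.1136, 0.1084]
tcp_rot: [[1.0, 0.014, 0.001], [0.014, -1.0, 0.0], [0.001, -0.0, -1.0]]
force: [0.7, 0.1, 0.2]
opening: 0.799
grasp_force: 0.0
```

```bash
python3 g.py 449.2,115.1,11.5,0.7;  python3 - <<'E'
from h import *
a=optics.capture("top")["image"][150:330,60:240];a=cv2.resize(a,(500,500))
cv2.imwrite("pics/s3.png",a)
E
```

```text
449.2,115.1,11.5,0.7 [-0.001, -0.012, 0.018, 0.109, -0.048, 3.231]
8.7167 [445.9 113.6 108.4] 0.79 q [  0.  29. 111.   0.  39.  90.] open 0.799 gf 0.0 F [0.7 0.1 0.2]
```

View pics/s3.png

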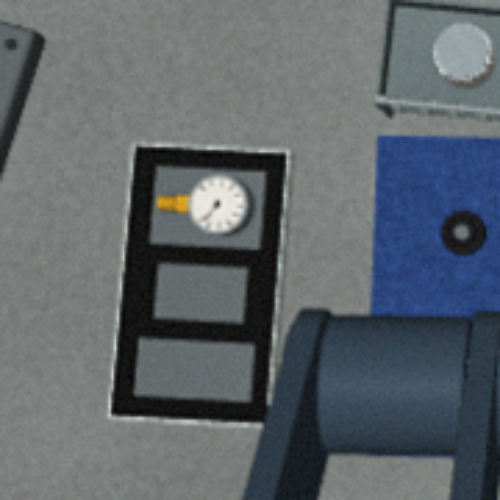

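The gauge lies face up inside its cut-out, dial at (218,203) and stem at (172,203). Next is the valve.

Call:
{"name": "send_rows", "arguments": {
  "commands": [
    [0,0,0,0.11,-0.05,0.8,0.8],
    [0,0,0,0.11,-0.05,1.6,0.8],
    [0,0,0,0.11,-0.05,2.2,0.8],
    [0,0,0,0.11,-0.05,2.7,0.8],
    [0,0,0,0.11,-0.05,3.0,0.8],
    [0,0,0,0.11,-0.05,3.2,0.8],
    [0,0,0,0.11,-0.05,3.23,0.6],
    [0,0,0,0.11,-0.05,3.23,0.4],
    [0,0,0,0.11,-0.05,3.23,0.2],
    [0,0,0,0.11,-0.05,3.23,0.2],
    [0,0,0,0.11,-0.05,3.23,0.2],
    [0,0,0,0.11,-0.05,3.23,0.2],
    [0,0,0,0.11,-0.05,3.23,0.2],
    [0,0,0,0.11,-0.05,3.23,0.2]
  ]
}}

```text
time_s: 9.93
position: [0.4487, 0.1149, 0.0117]
tcp_rot: [[1.0, 0.012, 0.001], [0.012, -1.0, 0.0], [0.001, -0.0, -1.0]]
force: [1.0, 0.1, 5.1]
opening: 0.344
grasp_force: 29.9
```

```bash
python3 g.py 498.3,341.1,111,88.1
```

```text
498.3,341.1,111,88.1 [0.007, -0.008, -17.481, 1.746, -7.52, -3.306]
9.9333 [448.7 114.9  11.7] 0.69 q [  0.  41. 114.   0.  25.  90.] open 0.344 gf 29.9 F [1.  0.1 5.1]
```

Call:
{"name": "send_rows", "arguments": {
  "commands": [
    [0,0,0,0,0,-0.5,0.2],
    [0,0,0,0,0,-1.5,0.2],
    [0,0,0,0,0,-2.5,0.2],
    [0,0,0,0,0,-3.3,0.2],
    [0,0,-1.3,0.1,-0.6,-3.3,0.2],
    [0,0,-2.6,0.3,-1.2,-3.3,0.2],
    [0,0,-3.9,0.4,-1.8,-3.3,0.2],
    [0,0,-5.2,0.6,-2.4,-3.3,0.2],
    [0,0,-6.5,0.7,-3,-3.3,0.2],
    [0,0,-7.8,0.9,-3.6,-3.3,0.2],
    [0,0,-9.1,1,-4.2,-3.3,0.2],
    [0,0,-10.4,1.1,-4.8,-3.3,0.2],
    [0,0,-11.7,1.3,-5.4,-3.3,0.2],
    [0,0,-13,1.4,-5.9,-3.3,0.2],
    [0,0,-14.3,1.5,-6.4,-3.3,0.2],
    [0,0,-15.6,1.6,-6.9,-3.3,0.2],
    [0,0,-16.8,1.7,-7.3,-3.3,0.2],
    [0,0,-17.48,1.75,-7.52,-3.3,0.2],
    [0,0,-17.48,1.75,-7.52,-3.3,0.2],
    [0,0,-17.48,1.75,-7.52,-3.3,0.2]
  ]
}}

```text
time_s: 11.6
position: [0.4973, 0.3409, 0.1096]
tcp_rot: [[0.034, 0.999, -0.002], [0.999, -0.034, -0.001], [-0.001, -0.002, -1.0]]
force: [-0.2, 0.9, -2.5]
opening: 0.34
grasp_force: 29.9
```

```bash
python3 g.py 498.3,341.1,18,88.1
```

```text
498.3,341.1,18,88.1 [-0.019, 0.012, -0.008, 0.011, 0.038, 3.054]
11.6 [497.3 340.9 109.6] 88.06 q [24. 37. 91. -0. 52. 26.] open 0.34 gf 29.9 F [-0.2  0.9 -2.5]
```

Call:
{"name": "send_rows", "arguments": {
  "commands": [
    [0,0,0,0.01,0.02,1,0.2],
    [0,0,0,0.01,0.02,1.8,0.2],
    [0,0,0,0.01,0.02,2.3,0.2],
    [0,0,0,0.01,0.02,2.6,0.2],
    [0,0,0,0.01,0.02,2.8,0.2],
    [0,0,0,0.01,0.02,2.9,0.2],
    [0,0,0,0.01,0.02,2.97,0.2],
    [0,0,0,0.01,0.02,3.03,0.2],
    [0,0,0,0.01,0.02,3.06,0.2],
    [0,0,0,0.01,0.02,3.06,0.2],
    [0,0,0,0.01,0.02,3.06,0.2]
  ]
}}

```text
time_s: 12.52
position: [0.4991, 0.3416, 0.0191]
tcp_rot: [[0.033, 0.999, 0.001], [0.999, -0.033, 0.0], [0.0, 0.001, -1.0]]
force: [-0.7, -0.9, -2.5]
opening: 0.345
grasp_force: 29.9
```

Call:
{"name": "send_rows", "arguments": {
  "commands": [
    [0,0,0,0,0,0.02,0.2],
    [0,0,0,0,0,0.04,0.2],
    [0,0,0,0,0,0.04,0.2]
  ]
}}

```text
time_s: 12.77
position: [0.499, 0.3415, 0.0178]
tcp_rot: [[0.033, 0.999, 0.001], [0.999, -0.033, 0.0], [0.0, 0.001, -1.0]]
force: [0.3, -0.2, 0.2]
opening: 0.34
grasp_force: 29.9
```

Call:
{"name": "send_rows", "arguments": {
  "commands": [
    [0,0,0,0,0,0.02,0.2],
    [0,0,0,0,0,0.03,0.2],
    [0,0,0,0,0,0.03,0.2]
  ]
}}

```text
time_s: 13.02
position: [0.4991, 0.3415, 0.0178]
tcp_rot: [[0.033, 0.999, 0.001], [0.999, -0.033, 0.0], [0.0, 0.001, -1.0]]
force: [-1.4, -0.4, 7.0]
opening: 0.34
grasp_force: 29.9
```

Seated at 7 N. I'll release by a limited amount, because the gauge is next to it.

Call:
{"name": "send_rows", "arguments": {
  "commands": [
    [0,0,0,0,0,-0.02,0.4],
    [0,0,0,0,0,-0.02,0.48],
    [0,0,0,0,0,-0.02,0.5],
    [0,0,0,0,0,-0.02,0.5],
    [0,0,0,0,0,-0.4,0.5],
    [0,0,0,0,0,-1.2,0.5],
    [0,0,0,0,0,-2.2,0.5],
    [0,0,0,0,0,-3,0.5],
    [0,0,0,0,0,-3,0.5],
    [0,0,0,0,0,-3,0.5]
  ]
}}

```text
time_s: 13.85
position: [0.5, 0.342, 0.1087]
tcp_rot: [[0.033, 0.999, 0.004], [0.999, -0.033, 0.002], [0.002, 0.004, -1.0]]
force: [0.0, 0.0, -0.8]
opening: 0.5
grasp_force: 0.0
```

```bash
python3 g.py 454.8,4.6,109,-5.6
```

```text
454.8,4.6,109,-5.6 [0.017, -0.054, 18.742, -11.289, -1.134, -0.035]
13.85 [500.  342.  108.7] 88.11 q [24. 37. 91.  0. 52. 26.] open 0.5 gf 0.0 F [ 0.   0.  -0.8]
```

Call:
{"name": "send_rows", "arguments": {
  "commands": [
    [0,0,1.3,-0.8,-0.1,0,0.5],
    [0,0,2.6,-1.6,-0.2,0,0.8],
    [0,0,3.9,-2.4,-0.2,0,0.8],
    [0,0,5.2,-3.2,-0.3,0,0.8],
    [0,0,6.5,-4,-0.4,0,0.8],
    [0,0,7.8,-4.8,-0.5,0,0.8],
    [0,0,9.1,-5.6,-0.6,0,0.8],
    [0,0,10.4,-6.4,-0.6,0,0.8],
    [0,0,11.7,-7.2,-0.7,0,0.8],
    [0,0,13,-8,-0.8,0,0.8],
    [0,0,14.3,-8.8,-0.9,0,0.8],
    [0,0,15.6,-9.6,-1,0,0.8],
    [0,0,16.9,-10.4,-1.1,0,0.8],
    [0,0,18,-11,-1.13,0,0.8],
    [0,0,18.74,-11.27,-1.13,0,0.8],
    [0,0,18.74,-11.27,-1.13,0,0.8],
    [0,0,18.74,-11.27,-1.13,0,0.8],
    [0,0,18.74,-11.27,-1.13,0,0.8]
  ]
}}

```text
time_s: 15.35
position: [0.4531, 0.0052, 0.106]
tcp_rot: [[0.995, -0.096, -0.002], [-0.096, -0.995, 0.001], [-0.002, -0.0, -1.0]]
force: [-0.1, -0.0, 0.6]
opening: 0.802
grasp_force: 0.0
```

```bash
python3 g.py 454.8,4.6,11,-5.6
python3 - <<'E'
from h import *
a=optics.capture("top")["image"][150:330,60:240];a=cv2.resize(a,(360,360))
b=optics.capture("side")["image"][90:260,140:320];b=cv2.resize(b,(400,360))
cv2.imwrite("pics/s4.png",np.hstack([a,b]))
E
```

```text
454.8,4.6,11,-5.6 [-0.005, 0.019, 0.02, 0.063, 0.015, 3.166]
15.35 [453.1   5.2 106. ] -5.5 q [-14.  29. 112.   0.  39.  82.] open 0.802 gf 0.0 F [-0.1 -0.   0.6]
```

View pics/s4.png

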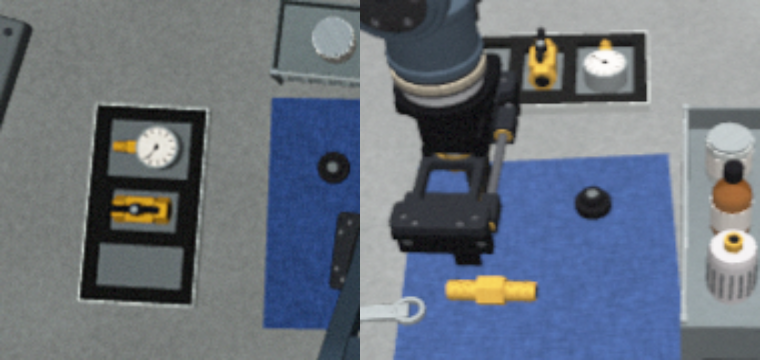

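Gauge and valve sit in their cut-outs, top view (150,147) and (140,210); the gripper is above the long nipple. I'll grip it low enough to catch the hexagon's edges while still clearing the tray rim.

Call:
{"name": "send_rows", "arguments": {
  "commands": [
    [0,0,0,0.05,0.01,0.8,0.8],
    [0,0,0,0.05,0.01,1.6,0.8],
    [0,0,0,0.05,0.01,2.2,0.8],
    [0,0,0,0.05,0.01,2.7,0.8],
    [0,0,0,0.05,0.01,3.0,0.8],
    [0,0,0,0.05,0.01,3.15,0.8],
    [0,0,0,0.05,0.01,3.18,0.6],
    [0,0,0,0.05,0.01,3.18,0.4],
    [0,0,0,0.05,0.01,3.18,0.2],
    [0,0,0,0.05,0.01,3.18,0.2],
    [0,0,0,0.05,0.01,3.18,0.2],
    [0,0,0,0.05,0.01,3.18,0.2],
    [0,0,0,0.05,0.01,3.18,0.2],
    [0,0,0,0.05,0.01,3.18,0.2]
  ]
}}

```text
time_s: 16.62
position: [0.4555, 0.0041, 0.0115]
tcp_rot: [[0.995, -0.098, 0.001], [-0.098, -0.995, -0.0], [0.001, 0.0, -1.0]]
force: [-0.0, 0.0, 3.2]
opening: 0.355
grasp_force: 30.0
```

```bash
python3 g.py 434.3,343.2,111,88.1
```

```text
434.3,343.2,111,88.1 [0.008, -0.007, -18.741, -1.803, -11.179, -3.32]
16.6167 [455.5   4.1  11.5] -5.61 q [-14.  41. 115.   0.  24.  82.] open 0.355 gf 30.0 F [-0.   0.   3.2]
```

Call:
{"name": "send_rows", "arguments": {
  "commands": [
    [0,0,0,0,0,-0.5,0.2],
    [0,0,0,0,0,-1.5,0.2],
    [0,0,0,0,0,-2.5,0.2],
    [0,0,0,0,0,-3.3,0.2],
    [0,0,-1.3,-0.1,-0.8,-3.3,0.2],
    [0,0,-2.6,-0.3,-1.6,-3.3,0.2],
    [0,0,-3.9,-0.4,-2.4,-3.3,0.2],
    [0,0,-5.2,-0.5,-3.2,-3.3,0.2],
    [0,0,-6.5,-0.6,-4,-3.3,0.2],
    [0,0,-7.8,-0.8,-4.8,-3.3,0.2],
    [0,0,-9.1,-0.9,-5.6,-3.3,0.2],
    [0,0,-10.4,-1,-6.4,-3.3,0.2],
    [0,0,-11.7,-1.2,-7.2,-3.3,0.2],
    [0,0,-13,-1.3,-8,-3.3,0.2],
    [0,0,-14.3,-1.4,-8.8,-3.3,0.2],
    [0,0,-15.6,-1.5,-9.6,-3.3,0.2],
    [0,0,-16.9,-1.7,-10.4,-3.3,0.2],
    [0,0,-18,-1.8,-11,-3.3,0.2],
    [0,0,-18.74,-1.8,-11.18,-3.3,0.2],
    [0,0,-18.74,-1.8,-11.18,-3.3,0.2]
  ]
}}

```text
time_s: 18.28
position: [0.4335, 0.3446, 0.1095]
tcp_rot: [[0.03, 1.0, -0.0], [1.0, -0.03, -0.0], [-0.0, -0.0, -1.0]]
force: [-0.1, 0.5, -2.1]
opening: 0.357
grasp_force: 30.0
```

Call:
{"name": "send_rows", "arguments": {
  "commands": [
    [0,0,0,0,0,0,0.2],
    [0,0,0,0,0,0,0.2]
  ]
}}

```text
time_s: 18.45
position: [0.4335, 0.3423, 0.1096]
tcp_rot: [[0.035, 0.999, -0.001], [0.999, -0.035, -0.001], [-0.001, -0.001, -1.0]]
force: [-0.2, 0.4, -3.2]
opening: 0.36
grasp_force: 30.0
```

```bash
python3 g.py 434.3,343.2,18,88.1
python3 - <<'E'
from h import *
b=optics.capture("side")["image"][40:180,130:310];b=cv2.resize(b,(540,420))
cv2.imwrite("pics/s5.png",b)
E
```

```text
434.3,343.2,18,88.1 [-0.017, 0.013, -0.019, 0.033, 0.029, 3.053]
18.45 [433.5 342.3 109.6] 88.0 q [27. 34. 98. -0. 48. 29.] open 0.36 gf 30.0 F [-0.2  0.4 -3.2]
```

View pics/s5.png

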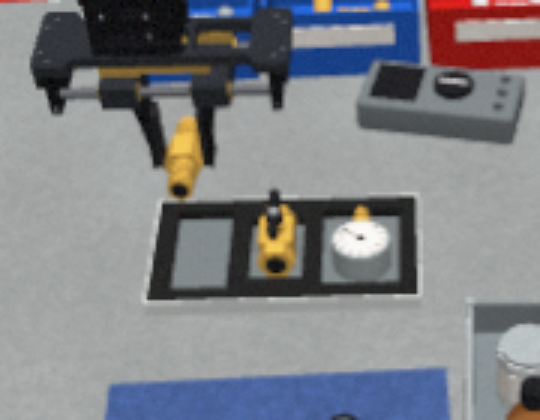

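The nipple is held straight at (183,158), aligned with its cut-out at (203,255). I'll lower it.

Call:
{"name": "send_rows", "arguments": {
  "commands": [
    [0,0,0,0.02,0.02,1,0.2],
    [0,0,0,0.02,0.02,1.8,0.2],
    [0,0,0,0.02,0.02,2.3,0.2],
    [0,0,0,0.02,0.02,2.6,0.2],
    [0,0,0,0.02,0.02,2.8,0.2],
    [0,0,0,0.02,0.02,2.9,0.2],
    [0,0,0,0.02,0.02,2.97,0.2],
    [0,0,0,0.02,0.02,3.03,0.2],
    [0,0,0,0.02,0.02,3.06,0.2],
    [0,0,0,0.02,0.02,3.08,0.2],
    [0,0,0,0.02,0.02,3.08,0.2]
  ]
}}

```text
time_s: 19.42
position: [0.435, 0.344, 0.0181]
tcp_rot: [[0.033, 0.999, 0.001], [0.999, -0.033, 0.0], [0.0, 0.001, -1.0]]
force: [0.3, 0.0, -2.4]
opening: 0.361
grasp_force: 30.0
```

Call:
{"name": "send_rows", "arguments": {
  "commands": [
    [0,0,0,0,0,0.02,0.2],
    [0,0,0,0,0,0.03,0.2],
    [0,0,0,0,0,0.03,0.2]
  ]
}}

```text
time_s: 19.67
position: [0.435, 0.344, 0.0175]
tcp_rot: [[0.033, 0.999, 0.001], [0.999, -0.033, 0.0], [0.0, 0.001, -1.0]]
force: [-1.5, -0.5, 2.9]
opening: 0.355
grasp_force: 30.0
```

Seated, with the height matching pick-up plus 6 mm. I'll release.

Call:
{"name": "send_rows", "arguments": {
  "commands": [
    [0,0,0,0,0,0,0.4],
    [0,0,0,0,0,0,0.48],
    [0,0,0,0,0,0,0.5],
    [0,0,0,0,0,0,0.5],
    [0,0,0,0,0,-0.4,0.5],
    [0,0,0,0,0,-1.2,0.5],
    [0,0,0,0,0,-2.2,0.5],
    [0,0,0,0,0,-3,0.5],
    [0,0,0,0,0,-3,0.5],
    [0,0,0,0,0,-3,0.5]
  ]
}}

```text
time_s: 20.5
position: [0.4359, 0.3444, 0.1089]
tcp_rot: [[0.033, 0.999, 0.004], [0.999, -0.033, 0.002], [0.002, 0.004, -1.0]]
force: [-0.7, -0.1, -0.2]
opening: 0.498
grasp_force: 0.0
```

```bash
python3 g.py 439.2,-130.9,109,9.5
```

```text
439.2,-130.9,109,9.5 [0.021, -0.051, 15.722, -15.83, 0.634, -0.034]
20.5 [435.9 344.4 108.9] 88.11 q [27. 34. 98. -0. 48. 29.] open 0.498 gf 0.0 F [-0.7 -0.1 -0.2]
```

Call:
{"name": "send_rows", "arguments": {
  "commands": [
    [0,0,1.1,-1.1,0,0,0.5],
    [0,0,2.2,-2.2,0.1,0,0.8],
    [0,0,3.3,-3.3,0.1,0,0.8],
    [0,0,4.4,-4.4,0.2,0,0.8],
    [0,0,5.5,-5.5,0.2,0,0.8],
    [0,0,6.6,-6.6,0.3,0,0.8],
    [0,0,7.7,-7.7,0.3,0,0.8],
    [0,0,8.8,-8.8,0.4,0,0.8],
    [0,0,9.9,-9.9,0.4,0,0.8],
    [0,0,11,-11,0.5,0,0.8],
    [0,0,12.1,-12.1,0.5,0,0.8],
    [0,0,13.2,-13.2,0.6,0,0.8],
    [0,0,14.3,-14.3,0.6,0,0.8],
    [0,0,15.3,-15.3,0.6,0,0.8],
    [0,0,15.72,-15.82,0.64,0,0.8],
    [0,0,15.72,-15.82,0.64,0,0.8],
    [0,0,15.72,-15.82,0.64,0,0.8],
    [0,0,15.72,-15.82,0.64,0,0.8]
  ]
}}

```text
time_s: 22.0
position: [0.4371, -0.13, 0.1061]
tcp_rot: [[0.986, 0.166, -0.003], [0.166, -0.986, 0.002], [-0.002, -0.002, -1.0]]
force: [0.0, 0.4, -0.3]
opening: 0.797
grasp_force: 0.0
```

```bash
python3 g.py 439.2,-130.9,11,9.5
python3 - <<'E'
from h import *
a=optics.capture("top")["image"][185:320,80:180];a=cv2.resize(a,(300,400))
b=optics.capture("side")["image"][200:420,130:300];b=cv2.resize(b,(350,400))
cv2.imwrite("pics/s6.png",np.hstack([a,b]))
E
```

```text
439.2,-130.9,11,9.5 [-0.025, 0.025, 0.01, 0.072, 0.049, 3.17]
22.0 [ 437.1 -130.   106.1] 9.55 q [-31.  29. 112.   0.  39.  50.] open 0.797 gf 0.0 F [ 0.   0.4 -0.3]
```

View pics/s6.png

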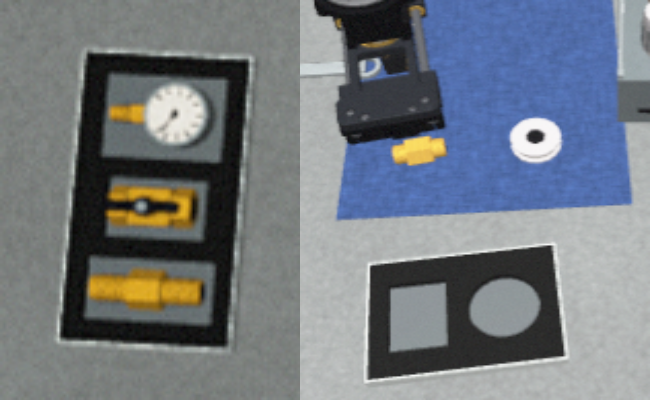

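All three parts sit within the long tray's cut-outs: gauge (170,115), valve (150,207), nipple (145,288). The gripper is above the short nipple at (418,151). I'll grip it.

Call:
{"name": "send_rows", "arguments": {
  "commands": [
    [0,0,0,0.05,0.03,0.8,0.8],
    [0,0,0,0.05,0.03,1.6,0.8],
    [0,0,0,0.05,0.03,2.2,0.8],
    [0,0,0,0.05,0.03,2.7,0.8],
    [0,0,0,0.05,0.03,3.0,0.8],
    [0,0,0,0.05,0.03,3.15,0.8],
    [0,0,0,0.05,0.03,3.18,0.6],
    [0,0,0,0.05,0.03,3.18,0.4],
    [0,0,0,0.05,0.03,3.18,0.2],
    [0,0,0,0.05,0.03,3.18,0.2],
    [0,0,0,0.05,0.03,3.18,0.2],
    [0,0,0,0.05,0.03,3.18,0.2],
    [0,0,0,0.05,0.03,3.18,0.2],
    [0,0,0,0.05,0.03,3.18,0.2]
  ]
}}

```text
time_s: 23.27
position: [0.4399, -0.1318, 0.0117]
tcp_rot: [[0.986, 0.165, 0.0], [0.165, -0.986, -0.0], [0.0, 0.0, -1.0]]
force: [-0.4, 0.2, 3.1]
opening: 0.351
grasp_force: 30.0
```

```bash
python3 g.py 447.9,-309.8,111,93.9
```

```text
447.9,-309.8,111,93.9 [0.003, -0.001, -16.881, -0.715, 5.895, -3.309]
23.2667 [ 439.9 -131.8   11.7] 9.49 q [-31.  41. 114.   0.  25.  50.] open 0.351 gf 30.0 F [-0.4  0.2  3.1]
```

Call:
{"name": "send_rows", "arguments": {
  "commands": [
    [0,0,0,0,0,-0.5,0.2],
    [0,0,0,0,0,-1.5,0.2],
    [0,0,0,0,0,-2.5,0.2],
    [0,0,0,0,0,-3.3,0.2],
    [0,0,-1.3,-0.05,0.4,-3.3,0.2],
    [0,0,-2.6,-0.1,0.9,-3.3,0.2],
    [0,0,-3.9,-0.15,1.3,-3.3,0.2],
    [0,0,-5.2,-0.2,1.8,-3.3,0.2],
    [0,0,-6.5,-0.25,2.2,-3.3,0.2],
    [0,0,-7.8,-0.3,2.7,-3.3,0.2],
    [0,0,-9.1,-0.4,3.1,-3.3,0.2],
    [0,0,-10.4,-0.45,3.6,-3.3,0.2],
    [0,0,-11.7,-0.5,4,-3.3,0.2],
    [0,0,-13,-0.55,4.5,-3.3,0.2],
    [0,0,-14.3,-0.6,5,-3.3,0.2],
    [0,0,-15.6,-0.65,5.5,-3.3,0.2],
    [0,0,-16.5,-0.7,5.8,-3.3,0.2],
    [0,0,-16.88,-0.72,5.9,-3.3,0.2],
    [0,0,-16.88,-0.72,5.9,-3.3,0.2],
    [0,0,-16.88,-0.72,5.9,-3.3,0.2]
  ]
}}

```text
time_s: 24.93
position: [0.4473, -0.3097, 0.11]
tcp_rot: [[-0.067, 0.998, -0.001], [0.998, 0.067, 0.001], [0.001, -0.001, -1.0]]
force: [0.2, 0.3, -1.8]
opening: 0.356
grasp_force: 30.0
```

Call:
{"name": "send_rows", "arguments": {
  "commands": [
    [0,0,0,0,0,0,0.2],
    [0,0,0,0,0,0,0.2]
  ]
}}

```text
time_s: 25.1
position: [0.4476, -0.3092, 0.1102]
tcp_rot: [[-0.068, 0.998, -0.001], [0.998, 0.068, 0.001], [0.001, -0.001, -1.0]]
force: [-0.9, -0.0, -1.2]
opening: 0.354
grasp_force: 30.0
```

```bash
python3 g.py 447.9,-309.8,18,93.9
```

```text
447.9,-309.8,18,93.9 [-0.006, -0.008, 0.0, -0.022, 0.011, 3.074]
25.1 [ 447.6 -309.2  110.2] 93.9 q [-46.  33.  99.   0.  47. -50.] open 0.354 gf 30.0 F [-0.9 -0.  -1.2]
```

Call:
{"name": "send_rows", "arguments": {
  "commands": [
    [0,0,0,-0.02,0.01,1,0.2],
    [0,0,0,-0.02,0.01,1.8,0.2],
    [0,0,0,-0.02,0.01,2.3,0.2],
    [0,0,0,-0.02,0.01,2.6,0.2],
    [0,0,0,-0.02,0.01,2.8,0.2],
    [0,0,0,-0.02,0.01,2.9,0.2],
    [0,0,0,-0.02,0.01,2.97,0.2],
    [0,0,0,-0.02,0.01,3.03,0.2],
    [0,0,0,-0.02,0.01,3.06,0.2],
    [0,0,0,-0.02,0.01,3.08,0.2],
    [0,0,0,-0.02,0.01,3.08,0.2]
  ]
}}

```text
time_s: 26.02
position: [0.4484, -0.3107, 0.0184]
tcp_rot: [[-0.068, 0.998, 0.001], [0.998, 0.068, -0.001], [-0.001, 0.001, -1.0]]
force: [-0.4, -0.7, -1.0]
opening: 0.357
grasp_force: 30.0
```

Call:
{"name": "send_rows", "arguments": {
  "commands": [
    [0,0,0,0,0,0.02,0.2],
    [0,0,0,0,0,0.03,0.2],
    [0,0,0,0,0,0.03,0.2]
  ]
}}

```text
time_s: 26.27
position: [0.4484, -0.3108, 0.0177]
tcp_rot: [[-0.068, 0.998, 0.001], [0.998, 0.068, -0.001], [-0.001, 0.001, -1.0]]
force: [-1.1, 1.1, 4.7]
opening: 0.356
grasp_force: 30.0
```

Seated. I'll release, rise high and look at it.

Call:
{"name": "send_rows", "arguments": {
  "commands": [
    [0,0,0,0,0,0,0.4],
    [0,0,0,0,0,0,0.5],
    [0,0,0,0,0,0,0.55],
    [0,0,0,0,0,0,0.55],
    [0,0,0,0,0,-0.4,0.55],
    [0,0,0,0,0,-1.2,0.55],
    [0,0,0,0,0,-2.4,0.6],
    [0,0,0,0,0,-3.7,0.7],
    [0,0,0,0,0,-5,0.75],
    [0,0,0,0,0,-6,0.75],
    [0,0,0,0,0,-6,0.75],
    [0,0,0,0,0,-6,0.75]
  ]
}}

```text
time_s: 27.27
position: [0.449, -0.3114, 0.1999]
tcp_rot: [[-0.068, 0.998, 0.004], [0.998, 0.068, -0.004], [-0.004, 0.004, -1.0]]
force: [-1.1, -0.1, -0.1]
opening: 0.742
grasp_force: 0.0
```

```bash
python3 g.py 600,-45,190,-4.4 678.7,-37.4,190,-4.4
```

```text
600,-45,190,-4.4 [0.075, 0.002, 19.663, 8.517, 5.625, 0.311]
678.7,-37.4,190,-4.4 [0.075, 0.002, 19.663, 8.59, 8.26, 0.321]
27.2667 [ 449.  -311.4  199.9] 93.91 q [-46.  26.  95.  -0.  59. -50.] open 0.742 gf 0.0 F [-1.1 -0.1 -0.1]
```

Call:
{"name": "send_rows", "arguments": {
  "commands": [
    [0,0,1.3,0.6,0.6,0,0.75],
    [0,0,2.6,1.2,1.2,0,0.75],
    [0,0,3.9,1.8,1.8,0,0.75],
    [0,0,5.2,2.4,2.4,0,0.75],
    [0,0,6.5,3,3,0,0.75],
    [0,0,7.8,3.6,3.6,0,0.75],
    [0,0,9.1,4.2,4.2,0,0.75],
    [0,0,10.4,4.8,4.8,0,0.75],
    [0,0,11.7,5.4,5.4,0,0.75],
    [0,0,13,6,6,0,0.75],
    [0,0,14.3,6.6,6.5,0,0.75],
    [0,0,15.6,7.2,7,0,0.75],
    [0,0,16.9,7.8,7.5,0,0.75],
    [0,0,18.2,8.3,7.9,0,0.75],
    [0,0,19.3,8.55,8.2,0,0.75],
    [0,0,19.66,8.59,8.26,0,0.75],
    [0,0,19.66,8.59,8.26,0,0.75],
    [0,0,19.66,8.59,8.26,0,0.75],
    [0,0,19.66,8.59,8.26,0,0.75]
  ]
}}

```text
time_s: 28.85
position: [0.6767, -0.0368, 0.1957]
tcp_rot: [[0.997, -0.076, -0.003], [-0.076, -0.997, 0.0], [-0.003, -0.0, -1.0]]
force: [0.1, 0.5, -0.3]
opening: 0.753
grasp_force: 0.0
```

```bash
python3 g.py 678.7,-37.4,82,-4.4
python3 - <<'E'
from h import *
a=optics.capture("top")["image"][215:315,370:450];a=cv2.resize(a,(320,400))
b=optics.capture("side")["image"][90:290,240:420];b=cv2.resize(b,(360,400))
cv2.imwrite("pics/s7.png",np.hstack([a,b]))
E
```

```text
678.7,-37.4,82,-4.4 [-0.003, 0.033, 0.006, 0.078, 0.017, 3.79]
28.85 [676.7 -36.8 195.7] -4.37 q [-13.  36.  75.  -0.  69.  82.] open 0.753 gf 0.0 F [ 0.1  0.5 -0.3]
```

View pics/s7.png

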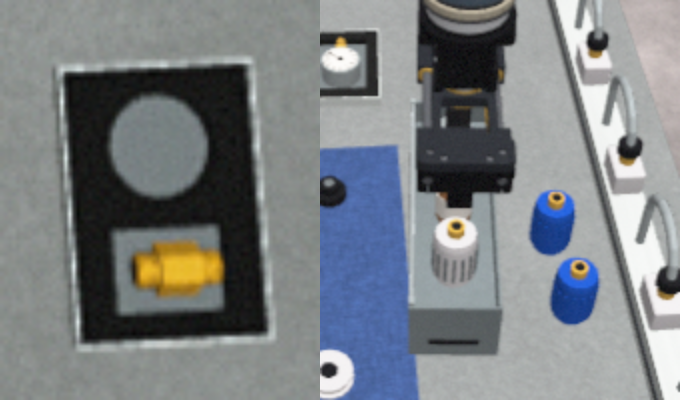

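The short nipple lies in its cut-out but looks slightly off-centre towards −y, at (178,268) against a cut-out centre of (168,270). The gripper is over the cartridge and clear of the bottle. I'll check the nipple's pose by the numbers.

Run:
```python
from meas import *
def fit2(parts,ut,us,z,a0):
    F=[feat(brass(t,ut)),feat(brass(s,us))]
    def f(p):
        out=[]
        for c,g in((t,F[0]),(s,F[1])):
            d=feat(rend(c,parts,np.array(p)*[.01,.01,.01,.1]),6)-g; d[2]=10*np.sin(d[2]); out+=list(d)
        return np.array(out)
    r=least_squares(f,np.r_[at_z(t,ut,z)*100,a0],diff_step=.03); p=r.x*[10,10,10,5.7296]; return p.round(1),r.fun.round(2)
print(fit2([hexa(24),cyl(48,10.5)],(414,282),(189,372),.0195,16.3))
```

```text
(array([ 449.3, -312. ,   24.3,   94.3]), array([ 0.03,  0.03, -0.21,  0.04, -0.01, -0.24]))
```

It is at most 4 mm off centre with 8 mm of play, and its contact height matched the others, so it is seated. Now the cartridge.

Call:
{"name": "send_rows", "arguments": {
  "commands": [
    [0,0,0,0.06,0.02,0.5,0.75],
    [0,0,0,0.06,0.02,1,0.75],
    [0,0,0,0.06,0.02,1.6,0.75],
    [0,0,0,0.06,0.02,2.2,0.75],
    [0,0,0,0.06,0.02,2.8,0.75],
    [0,0,0,0.06,0.02,3.3,0.75],
    [0,0,0,0.06,0.02,3.6,0.75],
    [0,0,0,0.06,0.02,3.78,0.75],
    [0,0,0,0.06,0.02,3.78,0.75],
    [0,0,0,0.06,0.02,3.78,0.6],
    [0,0,0,0.06,0.02,3.78,0.5],
    [0,0,0,0.06,0.02,3.78,0.35],
    [0,0,0,0.06,0.02,3.78,0.35],
    [0,0,0,0.06,0.02,3.78,0.35],
    [0,0,0,0.06,0.02,3.78,0.35],
    [0,0,0,0.06,0.02,3.78,0.35]
  ]
}}

```text
time_s: 30.38
position: [0.6802, -0.0375, 0.0846]
tcp_rot: [[0.997, -0.077, 0.002], [-0.077, -0.997, -0.0], [0.002, 0.0, -1.0]]
force: [-0.9, -0.8, 4.4]
opening: 0.497
grasp_force: 30.0
```

```bash
python3 g.py 678.7,-37.4,192,-4.4 519.7,-304.9,192,-4.4  519.7,-304.9,192,40
```

```text
678.7,-37.4,192,-4.4 [0.004, -0.018, 0.002, -0.043, 0.001, -3.581]
519.7,-304.9,192,-4.4 [0.004, -0.018, 0.002, -4.645, 9.297, -3.585]
519.7,-304.9,192,40 [0.011, -0.015, -8.878, -4.645, 9.297, -3.585]
30.3833 [680.2 -37.5  84.6] -4.39 q [-13.  44.  79.  -0.  57.  82.] open 0.497 gf 30.0 F [-0.9 -0.8  4.4]
```

Call:
{"name": "send_rows", "arguments": {
  "commands": [
    [0,0,0,0,0,-0.3,0.35],
    [0,0,0,0,0,-1,0.35],
    [0,0,0,0,0,-1.8,0.35],
    [0,0,0,0,0,-2.6,0.35],
    [0,0,0,0,0,-3.3,0.35],
    [0,0,0,0,0,-3.6,0.35],
    [0,0,0,-0.2,0.4,-3.6,0.35],
    [0,0,0,-0.6,1.2,-3.6,0.35],
    [0,0,0,-1.1,2.2,-3.6,0.35],
    [0,0,0,-1.6,3.2,-3.6,0.35],
    [0,0,0,-2.1,4.2,-3.6,0.35],
    [0,0,0,-2.6,5.2,-3.6,0.35],
    [0,0,0,-3.1,6.2,-3.6,0.35],
    [0,0,0,-3.6,7.2,-3.6,0.35],
    [0,0,0,-4.1,8.2,-3.6,0.35],
    [0,0,0,-4.5,9,-3.6,0.35],
    [0,0,0,-4.65,9.3,-3.6,0.35],
    [0,0,0,-4.65,9.3,-3.6,0.35],
    [0,0,0,-4.65,9.3,-3.6,0.35],
    [0,0,0,-4.65,9.3,-3.6,0.35]
  ]
}}

```text
time_s: 32.05
position: [0.519, -0.3034, 0.1909]
tcp_rot: [[0.997, -0.076, -0.001], [-0.076, -0.997, 0.002], [-0.001, -0.002, -1.0]]
force: [1.0, -0.5, -1.5]
opening: 0.497
grasp_force: 29.9
```

```bash
python3 g.py 519.7,-304.9,40.6,-4.4
python3 - <<'E'
from h import *
b=optics.capture("side")["image"][120:420,120:340];b=cv2.resize(b,(440,600))
cv2.imwrite("pics/s8.png",b)
E
```

```text
519.7,-304.9,40.6,-4.4 [-0.02, 0.013, 0.009, 0.032, 0.058, 5.01]
32.05 [ 519.  -303.4  190.9] -4.36 q [-41.  31.  87.   0.  62.  53.] open 0.497 gf 29.9 F [ 1.  -0.5 -1.5]
```

View pics/s8.png

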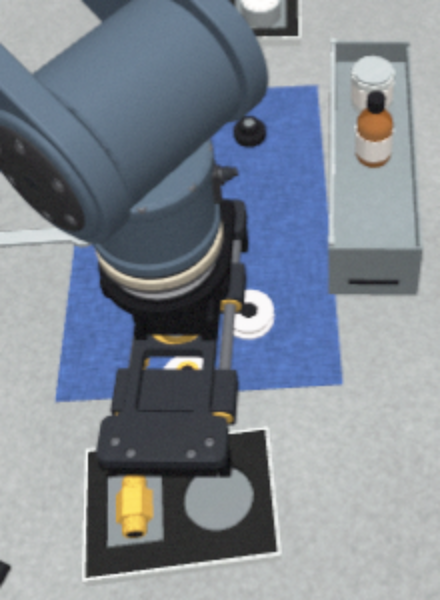

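Bottle and can are standing undisturbed at (375,125) and (372,75). The short nipple lies inside its cut-out. I'll lower the cartridge.

Call:
{"name": "send_rows", "arguments": {
  "commands": [
    [0,0,0,0.02,0.04,0.7,0.35],
    [0,0,0,0.02,0.04,1.5,0.35],
    [0,0,0,0.02,0.04,2.3,0.35],
    [0,0,0,0.02,0.04,3.1,0.35],
    [0,0,0,0.02,0.04,3.8,0.35],
    [0,0,0,0.02,0.04,4.3,0.35],
    [0,0,0,0.02,0.04,4.6,0.35],
    [0,0,0,0.02,0.04,4.8,0.35],
    [0,0,0,0.02,0.04,4.9,0.35],
    [0,0,0,0.02,0.04,4.97,0.35],
    [0,0,0,0.02,0.04,5.01,0.35],
    [0,0,0,0.02,0.04,5.01,0.35],
    [0,0,0,0.02,0.04,5.01,0.35]
  ]
}}

```text
time_s: 33.18
position: [0.52, -0.3064, 0.0421]
tcp_rot: [[0.997, -0.077, 0.001], [-0.077, -0.997, -0.001], [0.001, 0.001, -1.0]]
force: [0.1, -1.0, -1.5]
opening: 0.495
grasp_force: 29.9
```

Call:
{"name": "send_rows", "arguments": {
  "commands": [
    [0,0,0,0,0,0.03,0.35],
    [0,0,0,0,0,0.05,0.35],
    [0,0,0,0,0,0.05,0.35]
  ]
}}

```text
time_s: 33.43
position: [0.5199, -0.3064, 0.0406]
tcp_rot: [[0.997, -0.077, 0.001], [-0.077, -0.997, -0.001], [0.001, 0.001, -1.0]]
force: [0.3, -0.3, 2.0]
opening: 0.499
grasp_force: 30.0
```

Call:
{"name": "send_rows", "arguments": {
  "commands": [
    [0,0,0,0,0,0.01,0.35],
    [0,0,0,0,0,0.01,0.35],
    [0,0,0,0,0,0.01,0.55],
    [0,0,0,0,0,0.01,0.65],
    [0,0,0,0,0,0.01,0.72],
    [0,0,0,0,0,0.01,0.72],
    [0,0,0,0,0,-0.3,0.72],
    [0,0,0,0,0,-1.1,0.72],
    [0,0,0,0,0,-2,0.72],
    [0,0,0,0,0,-3,0.72],
    [0,0,0,0,0,-4,0.72],
    [0,0,0,0,0,-5,0.72],
    [0,0,0,0,0,-5,0.72]
  ]
}}

```text
time_s: 34.52
position: [0.5229, -0.3086, 0.197]
tcp_rot: [[0.997, -0.076, 0.01], [-0.076, -0.997, -0.009], [0.011, 0.008, -1.0]]
force: [0.4, -0.4, 1.0]
opening: 0.721
grasp_force: 0.0
```

```bash
python3 g.py 430,0,190,0
```

```text
430,0,190,0 [0.096, -0.121, -0.876, -3.877, -10.022, 0.112]
34.5167 [ 522.9 -308.6  197. ] -4.38 q [-41.  30.  87.   0.  62.  53.] open 0.721 gf 0.0 F [ 0.4 -0.4  1. ]
```

Now I'll clear the view for a final look.

Call:
{"name": "send_rows", "arguments": {
  "commands": [
    [0,0,0,-0.6,-1.2,0,0.72],
    [0,0,0,-1,-2.4,0,0.72],
    [0,0,0,-1.4,-3.6,0,0.72],
    [0,0,0,-1.8,-4.8,0,0.72],
    [0,0,0,-2.2,-6,0,0.72],
    [0,0,0,-2.6,-7.2,0,0.72],
    [0,0,0,-3,-8.4,0,0.72],
    [0,0,0,-3,-9.3,0,0.72],
    [0,0,0,-3,-9.8,0,0.72],
    [0,0,0,-3,-10,0,0.72],
    [0,0,0,-3,-10,0,0.72],
    [0,0,0,-3,-10,0,0.72]
  ]
}}

```text
time_s: 35.52
position: [0.4531, -0.0004, 0.1899]
tcp_rot: [[0.997, -0.076, 0.0], [-0.076, -0.997, -0.001], [0.0, 0.001, -1.0]]
force: [0.7, -0.4, 0.8]
opening: 0.717
grasp_force: 0.0
```

Run:
```python
from h import *
T=optics.capture("top")["image"];S=optics.capture("side")["image"]
a=cv2.resize(T[215:315,370:450],(320,400));b=cv2.resize(S[290:420,140:290],(460,400))
c=cv2.resize(T[140:310,90:335],(360,200)); d=cv2.resize(S[100:270,160:400],(420,200))
cv2.imwrite("pics/s9.png",np.vstack([np.hstack([a,b]),np.hstack([c,d])]))
```

```text
(no output)
```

View pics/s9.png

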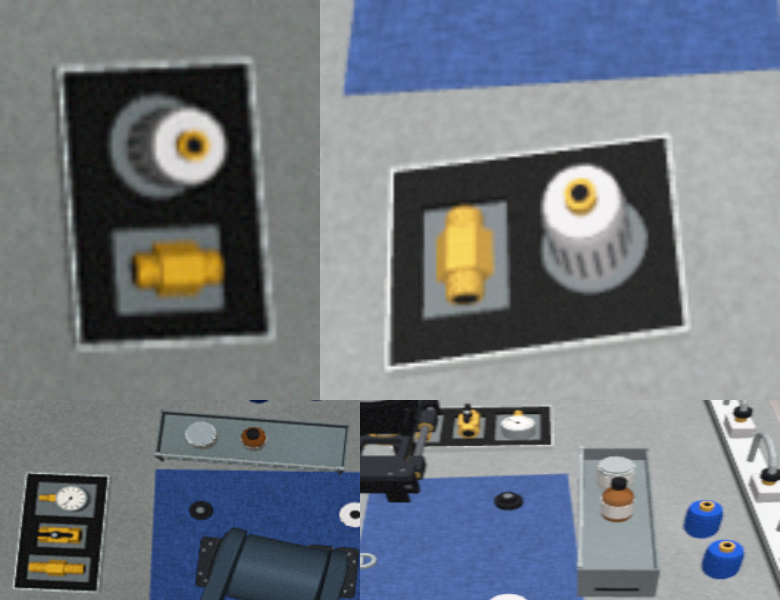

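The cartridge stands upright in its round well, stub at (193,145) in the top view and (580,195) in the side view. The short nipple lies flat in its oblong and the long tray holds its three parts. Bottle and can are unmoved, so I'll hand in.

```bash
python3 -c "
from rig import bot; print(bot.hand_in())"
```

```text
the job is handed in; nothing more can be done
None
```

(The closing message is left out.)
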